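Lock the bayonet cap of the filled bee feeder

ROBOT

A 6-joint arm with a two-finger parallel gripper is mounted at the origin on a cart in front of the work surface, level with it; the furniture and walls round the work are solid. World frame = base frame: x ahead of the robot, y to its left, z up, the work surface at z = 0. Lengths are in mm, angles in rad, forces in N, time in s.
With the tool pointing down it reaches from about 200 to 875 mm from the base axis. Payload 3.4 kg.
Tool frame: the origin (TCP) lies midway between the tips of the shut fingers; the grasp point (between the pads) lies 19 mm behind it (ctrl.grip_depth is the distance from the TCP to the grasp point, in mm); z points along the fingers, y is the line along which they close (so a half turn about z gives the same grasp; the last joint's range is limited). The gripper opens to 94 mm and grips with 3 to 60 N. Pads are 16 mm wide; open, the fingers measure 119 mm over their backs; the gripper's body (75 mm by 177 mm) begins 78 mm behind the grasp point.
Start: joints at [-1.319, 0.276, 1.505, -0, 1.361, -0.121], TCP at [209.431, -535.541, 205.493] pointing down, gripper open.
Joint ranges: [-2.89, 2.89], [-0.75, 2.08], [0.22, 2.7], [-1.18, 4.32], [0.11, 2.71], [-2.7, 2.7]. Speed limits (rad/s): [2.57, 2.57, 3.14, 3.14, 3.14, 3.14].

INTERFACE

Orientations are given as a unit quaternion [x, y, z, w].
In Python, from workcell import ctrl gives the robot as it stands. Calls block until the motion is done:
- ctrl.reach(position, orientation): joint-space move of the TCP to a pose.
- ctrl.movel(position, rate=150, rotation=None): straight line of the TCP; rotation=None keeps the orientation; rate is the mean speed in mm/s.
- ctrl.movej(angles): joint-space move.
- ctrl.grip(opening): opening from 0.0 (shut) to 1.0 (fully open); the grip force is fixed at half the most; returns when the fingers have stopped.
- ctrl.dwell(seconds).
- ctrl.ik(position, orientation): joint angles nearest the present ones, or None.
- ctrl.state(): the state.
- ctrl.capture(name): name is "side" or "top"; returns a dict with "frame" (384x512x3 uint8, red, green, blue), "camera_matrix" (3x3 intrinsics, pixels), "extrinsics" (4x4, takes a point from camera to world coordinates). Camera axes: x right, y down, z forward; pixel columns grow to the right and rows downward; lengths in mm; the calibration is good to about 2 mm. A picture is of the moment at which its call begins. There is no depth.
A pose or a line that the arm cannot do raises ctrl.IKError and nothing moves.
- ctrl.finish_job(): hands the job in; it is judged then, once.
The state is a dict: "time_s": time; "joint_positions": joint angles; "joint_velocities": joint speeds; "joint_torque": joint torques, N m; "tool_pos": TCP position; "eef_rot": TCP orientation; "force": force on the tool from outside, world axes, zero at the start; "ft_torque": the same for the moment, N m; "grip_width": opening from 0.0 (shut) to 1.0 (fully open); "gripper_force": force on a finger pad.
Only numpy, scipy, OpenCV 4.12 (cv2) and the standard library are available. Lean on these libraries where they do the work, as an engineer would, in place of code of your own. Each camera call takes 0.05 s, during which the arm holds its last target. There are 200 camera calls.

TASK

The round feeder with the yellow cap has been filled: push its cap down against the spring and give it a quarter turn clockwise (seen from above), so that it locks and stays locked when you let go. Leave the feeder standing about where it is, and leave the blue-capped feeder alone: it is still to be filled and must stay unlocked.

Things in the scene. Friction and masses are not known exactly. Their poses are not given: they have to be found in the camera images.
- cap_yellow_grip (a point): Centre of the upright grip bar on the yellow bayonet cap. Bar 60 mm long (x), 14 thick (y), 36 tall (18 above, 18 below this point), on a disc 84 mm across. z up, on the turning axis. Starts unlocked, 113 mm above the worktop. Pressed down, it turns clockwise seen from above, stop near 105 degrees; 75 to 100 from the start locks. Let go, it springs up and stays about 5 mm below its start.
- cap_yellow_spring (a joint): How far the yellow cap's spring is pressed down, in m: 0 at the start. The cap can turn only from 8 mm down; hard stop at 12 mm, so press about 10 mm. It pushes back with 4 N at first and 8 N at 10 mm. Locked and released it reads about 0.005; at about 0.008 when released, the cap was turned too little.
- feeder_yellow: Round white bee feeder with the yellow cap, loose on the worktop, 120 mm across, about 2 kg. Origin: centre of its underside, z up. Body 50 mm high, above it a grey neck 76 mm across up to 78 mm. The bar of the unlocked cap lies along this x axis (within a few degrees), of the locked cap along y, towards two small green marks on the body beside the neck.
- cap_blue_grip (a point): The same point on the blue cap of the other feeder: same sizes and axes, also unlocked at the start. To be left alone.
- feeder_blue: The other feeder, the same but with the blue cap. Loose on the worktop; to be left alone.

How it is judged:
By the outcome, as a careful person would: the job done as asked, in the order asked, and still so for the second after the job is handed in, with the robot touching nothing.
It also fails if it takes over 32 s, if anything falls off the work surface, if the arm or the gripper's body presses on something with over 40 N, if the wrist force passes 120 N, or if a joint passes its speed limit or range.

## Working session

There is one attempt and no reset: what is moved stays moved. The work goes in short steps, each a Python script; the robot and the scene stay as the last script left them, time stands still between calls to the robot, and variables do not carry over. Pictures are saved under pics/ and viewed, at most 10 in all, crops included, and the job is handed in when it is done.

```bash
mkdir -p pics; python3 - <<'E'
from workcell import ctrl
import cv2
for n in("side","top"):
    c=ctrl.capture(n); cv2.imwrite(f"pics/{n}0.png",c["frame"][:,:,::-1]); print(n,c["camera_matrix"],c["extrinsics"])
s=ctrl.state();print(s["time_s"],s["eef_rot"],s["force"])
E
```

```text
side [[354.59721471   0.         257.19356194]
 [  0.         354.59721471 193.75977554]
 [  0.           0.           1.        ]] [[-8.09857721e-01 -3.90403430e-01  4.37853438e-01  9.11497519e+01]
 [-5.86410038e-01  5.59033962e-01 -5.86177700e-01  4.29407055e+02]
 [-1.59291578e-02 -7.31482188e-01 -6.81674461e-01  6.80716383e+02]
 [ 0.00000000e+00  0.00000000e+00  0.00000000e+00  1.00000000e+00]]
top [[472.73350047   0.         264.45470368]
 [  0.         472.73350047 193.41426739]
 [  0.           0.           1.        ]] [[ 2.55291906e-02 -9.94930290e-01  9.72727047e-02  3.99506906e+02]
 [-9.99386730e-01 -2.30678721e-02  2.63445909e-02 -8.72324046e+01]
 [-2.39671572e-02 -9.78856064e-02 -9.94909033e-01  1.06994393e+03]
 [ 0.00000000e+00  0.00000000e+00  0.00000000e+00  1.00000000e+00]]
0.1 [ 9.82674291e-01  1.85339070e-01 -6.16282957e-05 -8.14135616e-04] [-1.03772378  0.08885561 -0.07447816]
```

View pics/top0.png

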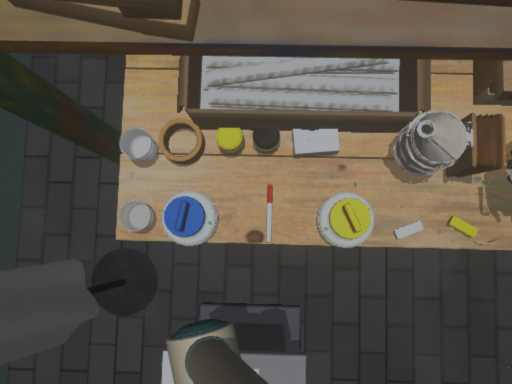

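View pics/side0.png

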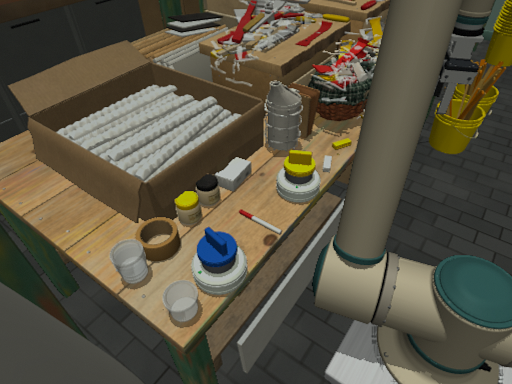

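The top view shows the yellow cap at about (351,218) with its bar slanted, and the blue cap at (184,217). Next I'll enlarge the yellow one and measure it.

```bash
cat > h.py <<'E'
from workcell import ctrl
import numpy as np, cv2
def px2w(c,u,v,z):
    K,T=c["camera_matrix"],c["extrinsics"]
    d=T[:3,:3]@np.linalg.solve(K,[u,v,1.]);o=T[:3,3]
    return o+d*(z-o[2])/d[2]
def w2px(c,p):
    K,T=c["camera_matrix"],c["extrinsics"]
    q=K@(T[:3,:3].T@(np.asarray(p,float)-T[:3,3]));return q[:2]/q[2]
def ymask(c,box):
    u0,v0,u1,v1=box
    h=cv2.cvtColor(c["frame"],cv2.COLOR_RGB2HSV)
    m=cv2.inRange(h,(24,170,60),(36,255,255));k=np.zeros_like(m);k[v0:v1,u0:u1]=m[v0:v1,u0:u1];return k
E
python3 - <<'E'
from h import *
c=ctrl.capture("top");m=ymask(c,(310,185,385,255))
ct=max(cv2.findContours(m,0,2)[0],key=cv2.contourArea);e=cv2.fitEllipse(ct);print(e)
print(px2w(c,*e[0],95))
w=cv2.findContours(cv2.inRange(c["frame"],(150,150,150),(255,255,255))[185:255,310:385],0,2)[0]
w=max(w,key=cv2.contourArea);e2=cv2.fitEllipse(cv2.convexHull(w)+np.array([310,185]));print(e2,px2w(c,*e2[0],50))
s=ctrl.capture("side")
a=cv2.resize(c["frame"][185:255,310:385],None,fx=6,fy=6,interpolation=2)
b=cv2.resize(s["frame"][140:210,268:330],None,fx=6,fy=6,interpolation=2)
cv2.imwrite("pics/crop1.png",np.hstack([a,b[:420]])[:,:,::-1][:,:800])
E
```

```text
((352.87774658203125, 217.60641479492188), (6.439310073852539, 36.98278045654297), 155.15965270996094)
[ 449.13954966 -244.25552049   95.        ]
((345.90277099609375, 217.19369506835938), (48.9593620300293, 51.26789474487305), 65.34832000732422) [ 451.95291013 -236.57430029   50.        ]
```

View pics/crop1.png

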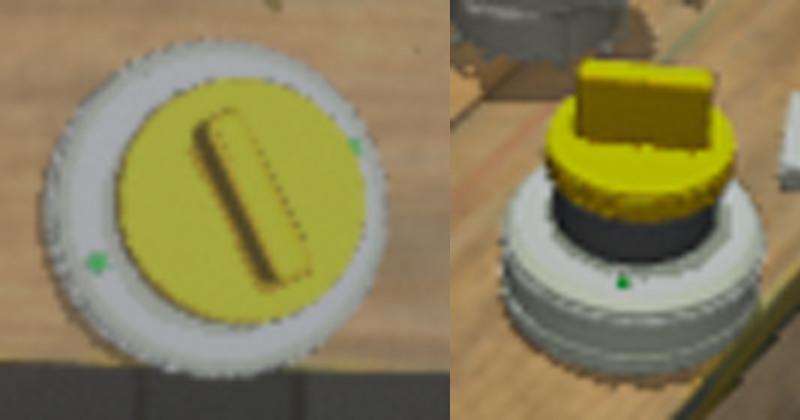

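The crop shows the disc spanning columns 118–366 and rows 77–326. The bar top runs from about (223,112) to (295,279), with green marks at (97,262) and (355,146).

```bash
python3 - <<'E'
from h import *
c=ctrl.capture("top")
f=lambda x,y,z:px2w(c,310+(x+.5)/6-.5,185+(y+.5)/6-.5,z)
print("disc",f(242,201,95)); 
a,b=f(223,112,131),f(295,279,131);print("bar",(a+b)/2,np.linalg.norm(a-b),np.degrees(np.arctan2(*(a-b)[1::-1])))
g,h=f(97,262,50),f(355,146,50);print("marks",(g+h)/2,np.linalg.norm(g-h),np.degrees(np.arctan2(*(h-g)[1::-1])))
s=ctrl.capture("side")
# bar top rim: front-upper corners in side crop
q=lambda x,y,z:px2w(s,268+(x-450+.5)/6-.5,140+(y+.5)/6-.5,z)
l,r=q(580,70,131),q(713,78,131);print("side bar",(l+r)/2,np.linalg.norm(l-r),np.degrees(np.arctan2(*(l-r)[1::-1])))
print(ctrl.ik([450,-241,200],[1,0,0,0]))
E
```

```text
disc [ 448.01251184 -238.20952513   95.        ]
bar [ 448.2567171  -238.16143305  131.        ] 59.53508359421103 23.80511587868373
marks [ 449.05788715 -239.52424362   50.        ] 101.55430484135636 -64.4683678932002
side bar [ 445.92399062 -236.4041867   131.        ] 57.27326645081058 28.84056553514356
[-6.28060943e-01  1.81959685e-01  1.64664738e+00 -4.44089210e-16
  1.31298558e+00  9.42735384e-01]
```

```bash
cat >> h.py <<'E'
from scipy.spatial.transform import Rotation as R
def down(yaw): return (R.from_euler('z',yaw,degrees=True)*R.from_quat([1,0,0,0])).as_quat()
def rep(t):
    s=ctrl.state();print(t,round(s["time_s"],2),np.round(s["tool_pos"],1),np.round(s["force"],1),np.round(s["ft_torque"],2),round(s["grip_width"],3),np.round(s["gripper_force"],1),np.round(s["joint_positions"],3)[5])
C=np.array([448.2,-238.3]);YAW=24.5
E
python3 - <<'E'
from h import *
ctrl.reach([*C,190],down(YAW));ctrl.grip(0.5);rep("above")
ctrl.movel([*C,98],rate=80);rep("down")
ctrl.grip(0.0);rep("grip")
c=ctrl.capture("side");cv2.imwrite("pics/grip.png",cv2.resize(c["frame"][110:230,220:380],None,fx=4,fy=4)[:,:,::-1])
E
```

```text
above 2.59 [ 448.2 -238.3  190. ] [-0.1  0.4 -0.3] [ 0.03  0.03 -0.  ] 0.498 0.0 0.517
down 3.89 [ 448.6 -238.6   98.5] [-0.4 -1.   0. ] [-0.03  0.02  0.05] 0.497 0.0 0.517
grip 4.5 [ 448.2 -238.3   98.1] [-1.3  0.   1.2] [-0.    0.03 -0.01] 0.148 30.0 0.517
```

View pics/grip.png

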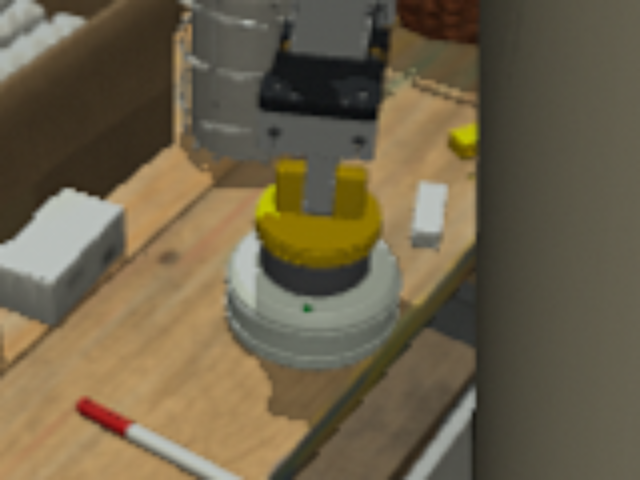

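The finger is centred on the bar at (318,190) in the crop, and the grip width of 13.9 mm matches the 14 mm bar. Now press and turn.

```bash
python3 - <<'E'
from h import *
ctrl.movel([*C,87.6],rate=25);ctrl.dwell(.3);rep("press")
if ctrl.state()["force"][2]>4:
  for d in(20,40,60,80,90):
    ctrl.movej(ctrl.ik([*C,87.6],down(YAW-d)));rep(d)
    if abs(ctrl.state()["ft_torque"][2])>4: break
ctrl.dwell(.3);rep("end")
for n in("top","side"):
    c=ctrl.capture(n);cv2.imwrite(f"pics/turn_{n}.png",cv2.resize(c["frame"][110:260,220:400],None,fx=4,fy=4)[:,:,::-1])
E
```

```text
press 5.42 [ 448.3 -238.3   88. ] [-1.3  1.1  6.8] [0.25 0.31 0.06] 0.148 30.0 0.517
20 5.84 [ 449.  -238.9   88.2] [-1.4  0.5  7.4] [ 0.09  0.18 -0.05] 0.146 30.0 0.867
40 6.27 [ 449.1 -239.1   88.3] [-1.  -0.1  7.7] [ 0.05  0.23 -0.05] 0.144 30.0 1.216
60 6.69 [ 449.1 -239.2   88.3] [-0.1 -1.2  7. ] [ 0.08  0.13 -0.06] 0.145 30.0 1.565
80 7.12 [ 449.1 -239.2   88.3] [-0.5  0.3  6.5] [ 0.05  0.12 -0.04] 0.147 30.0 1.914
90 7.41 [ 449.1 -239.2   88.3] [-0.1 -0.2  7.3] [ 0.09  0.17 -0.09] 0.15 30.0 2.088
end 7.71 [ 449.1 -239.2   88.3] [-0.4 -0.5  6.4] [ 0.07  0.16 -0.03] 0.145 30.0 2.088
```

View pics/turn_side.png

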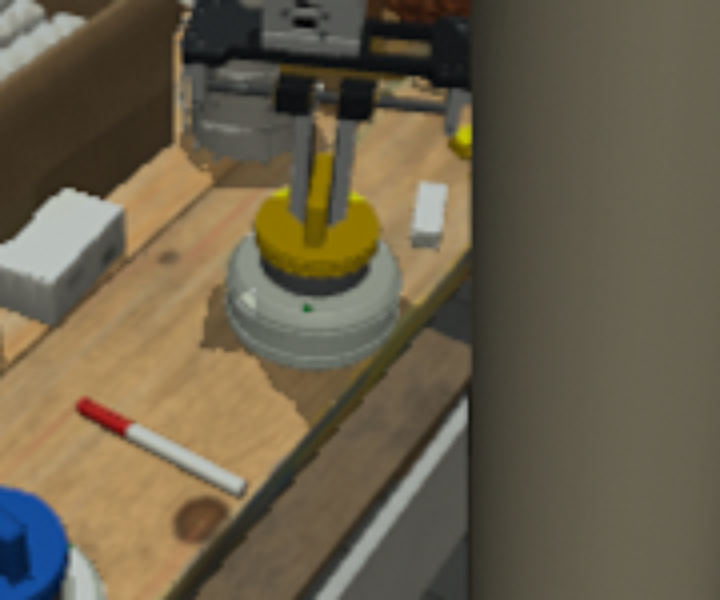

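The cap has turned. The bar lines up with the green mark at (307,308), which hasn't moved, so the feeder stayed put. Next: ease up, release, retreat and check.

```bash
python3 - <<'E'
from h import *
ctrl.movel([*C,91],rate=20);rep("up")
ctrl.grip(0.45);ctrl.dwell(.2);rep("open")
ctrl.movel([*C,190],rate=100);ctrl.reach([300,-420,230],down(YAW-90));ctrl.dwell(.3);rep("away")
t=ctrl.capture("top");s=ctrl.capture("side")
a=cv2.resize(t["frame"][185:255,310:385],None,fx=6,fy=6,interpolation=2)
b=cv2.resize(s["frame"][140:210,268:326],None,fx=6,fy=6,interpolation=2)
cv2.imwrite("pics/final.png",np.hstack([a,b])[:,:,::-1][:,:800])
E
```

```text
up 8.12 [ 449.1 -239.2   91.6] [ 0.4 -0.9  6.7] [ 0.05  0.08 -0.03] 0.144 30.0 2.088
open 8.96 [ 448.2 -238.3   91. ] [ 0.5 -1.2  0.1] [ 0.1   0.02 -0.  ] 0.45 0.0 2.088
away 11.34 [ 300.8 -419.2  229.9] [-0.3  0.2 -0.7] [ 0.14 -0.02  0.02] 0.453 0.0 1.629
```

View pics/final.png

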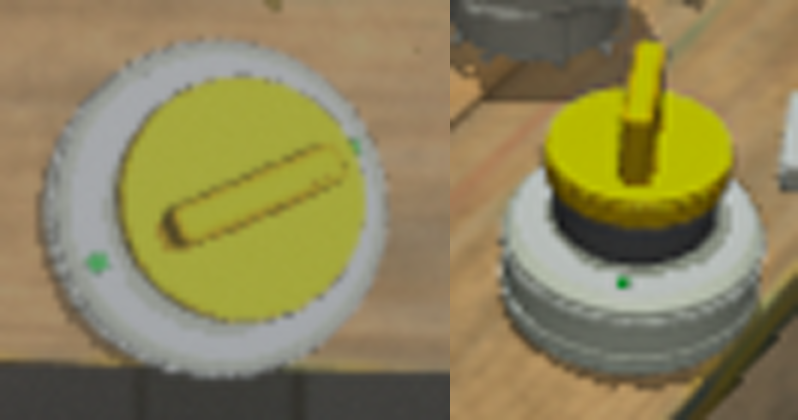

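The bar has turned about 90° and points at the marks, and the marks are in the same place. Now I'll check the cap height from its lower rim in the side view, before and after.

```bash
python3 - <<'E'
from h import *
s=ctrl.capture("side");now=s["frame"].astype(float);old=cv2.imread("pics/side0.png")[:,:,::-1].astype(float)
def ext(f):  # yellow saturation profile, subpixel lower edge
    y=np.clip((np.minimum(f[...,0],f[...,1])-f[...,2])/np.maximum(f[...,:2].max(-1),1),0,1)
    return [(y[165:186,u]>.75).sum() for u in range(289,310)]
a,b=np.array(ext(old)),np.array(ext(now));print(a,b,"px shift",(b-a).mean())
base=w2px(s,[448,-238,95])
for d in(5,8,10):print(d,w2px(s,[448,-238,95-d])-base)
g=lambda f:cv2.cvtColor(f.astype(np.uint8),cv2.COLOR_RGB2GRAY).astype(np.float32)
# sanity: scene unmoved, blue feeder unmoved
bl=np.s_[225:295,190:250];print("blue diff",np.abs(g(now)[bl]-g(old)[bl]).mean(),"body diff",np.abs(g(now)[188:202,275:322]-g(old)[188:202,275:322]).mean())
E
```

```text
[ 8  9 10 10 11 11 11 11 11 11 11 11 11 11 11 11 11 11 10 10  9] [10 11 11 11 11 12 12 12 12 12 12 11 12 12 12 12 12 12 11 11 11] px shift 1.0476190476190477
5 [-0.12036254  1.47779084]
8 [-0.19216645  2.35938716]
10 [-0.23986462  2.94501726]
blue diff 1.7814286 body diff 1.7826748
```

```bash
python3 -c "
from workcell import ctrl
print(ctrl.finish_job())"
```

```text
the job is handed in; nothing more can be done
None
```

The yellow cap is pressed, turned 90° clockwise and locked: after release it sits roughly 4–5 mm below its start by the side camera. The feeder is where it was, the blue feeder was left alone, and the job was handed in after about 11.5 s.

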